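# Load a slide carrier into a sprung-jaw microscope holder

## Task

Take the slide carrier out of the tray and load it, slides up, into the sprung-jaw holder for viewing: with the carrier tilted, push one end under the lip of either jaw so that the jaw gives, keep pushing while you lower the other end past the opposite lip, then let the springs centre it, see it down on both ledges and let go. It must end level on the ledges, square and centred over the light window. The slides are glass, so feel your way: do not drive a jaw hard against its stop or bear down on a lip, and leave the glassware and bottles where they stand.

Things in the scene. Friction and masses are not known exactly. Their poses are not given: they have to be found in the camera images.
- carrier: Grey flat two-slide carrier, a stiff board 120 mm long (x), 64 mm wide (y), 10 mm thick (z), about 140 g, with two stained glass slides sunk in its top; both ends alike. It lies in the tray. Origin: centre of its underside; x along its length, z up out of the slide side. Grip it across its 64 mm width.
- end_1 (a point): Middle of the carrier's +x end face, 60 mm from its middle and 5 mm above its underside.
- end_2 (a point): Middle of the carrier's -x end face, 60 mm from its middle and 5 mm above its underside.
- holder: Fixed holder: grey base plate 226 (x) x 86 (y) x 10 mm with a round white light window in its middle and, along x, two guide rods with two facing sprung aluminium jaws (see jaw_zone). Origin: underside of the base, in its middle; x along the rods. The clamped jaw set may sit up to 4 mm from that middle along x. Carrier and holder together bear 35 N at most.
- jaw_zone (a point): Holder middle at ledge-top level, 34 mm above bench; axes as holder. In mm: each jaw 44 wide; upright face 57.5 from the jaw set's middle at rest; ledge 20 deep; lip 4 deep, 14 above the ledge, 5 thick. A jaw slides outward to a hard stop at 12, pushing 1 N + 0.9 N per mm (11.9 N at the stop). The carrier clears the other lip once a jaw is back 9.5. Jaw friction can hold it off the ledges.
- tray: Fixed mint enamel tray 210 (x) x 180 (y) mm, rim 18 mm high, 4 mm floor with white liner; the carrier lies on its floor, roughly along its x. Origin: centre of its underside.
- beaker: Empty glass beaker, 70 mm across, 85 mm high; bystander. Origin: centre of its underside.
- wash_bottle: Pale plastic wash bottle, 62 mm across, 182 mm high over its spout; bystander. Origin: centre of its underside.
- dropper_bottle: Small brown glass stain bottle with a dropper bulb, 38 mm across, 92 mm high; bystander. Origin: centre of its underside.
- petri_dish: Closed glass petri dish, 94 mm across, 15 mm high; bystander. Origin: centre of its underside.
There are look-alikes about, which are no part of the job. Leave any brown or green look-alike of the holder alone.

How it is judged:
On the way:
1. one end of the carrier is under a jaw's lip and pushing that jaw back, with the other end still raised (angle between carrier's own z axis and vertical between 0.08 and 0.6 rad and contact force between carrier and holder above 5 N and ((z of end_1 in the frame of holder below 0.045 m and (x of end_1 in the frame of holder above 0.058 m or x of end_1 in the frame of holder below -0.058 m)) or (z of end_2 in the frame of holder below 0.045 m and (x of end_2 in the frame of holder above 0.058 m or x of end_2 in the frame of holder below -0.058 m)))), for 0.2 s.
At the end, for the whole second after the job is handed in: The carrier rests released and still on both ledges, slides up, level within 1.7 degrees, its underside at ledge height within 2 mm, its long axis along the holder's within 3.4 degrees, its middle within 5.5 mm of the holder's middle lengthways and 7 mm sideways (x of carrier in the frame of holder between -0.0055 and 0.0055 m and y of carrier in the frame of holder between -0.007 and 0.007 m and z of carrier in the frame of holder between 0.032 and 0.036 m and angle between carrier's own z axis and vertical below 0.03 rad and angle between the x axis of carrier and the x axis of holder, either way round below 0.06 rad and linear speed of carrier below 0.01 m/s); the robot touches nothing.
It fails at once if the carrier is forced against the holder with more than 35 N (contact force between carrier and holder above 35 N).
It fails at once if the beaker, wash bottle, dropper bottle or petri dish is moved more than 15 mm (distance of any of beaker, wash_bottle, dropper_bottle, petri_dish from where it was at the start of the episode above 0.015 m).
It also fails if it takes over 72 s, if anything falls off the work surface, if the arm or the gripper's body presses on something with over 40 N, if the wrist force passes 120 N, or if a joint passes its speed limit or range.

## Robot

A 6-joint arm with a two-finger parallel gripper is mounted at the origin on the work surface. World frame = base frame: x ahead of the robot, y to its left, z up, the work surface at z = 0. Lengths are in m, angles in rad, forces in N, time in s.
With the tool pointing down it reaches from about 0.275 to 0.725 m from the base axis. Payload 5.6 kg.
Tool frame: the origin (TCP) lies midway between the tips of the shut fingers; the grasp point (between the pads) lies 19 mm behind it; z points along the fingers, y is the line along which they close (so a half turn about z gives the same grasp; the last joint's range is limited). The gripper opens to 85 mm and grips with 20 to 120 N. Pads are 22 mm wide; open, the fingers measure 114 mm over their backs; the gripper's body (76 mm by 85 mm) begins 54 mm behind the grasp point. The pads swing forward as they close: fully open they stand 13 mm farther back than shut.
Start: joints at [1.613, 0.255, 0.108, 0, -1.424, -0.285], TCP at [0.132, 0.534, 0.231] pointing down, gripper open.
Joint ranges: [-2.95, 2.95], [-1.21, 1.97], [-1.09, 1.5], [-2.87, 1.71], [-2.94, -0.07], [-3.05, 3.05]. Speed limits (rad/s): [2.57, 2.57, 3.14, 3.14, 3.14, 3.14].

## Interface

Orientations are given as a unit quaternion [x, y, z, w].
In Python, from rig import * gives the robot as it stands.
- The arm moves only by the shell command python3 -m inch 'ROWS'. ROWS is a JSON object of lists of equal length, an entry for each row: "travel": the shift along the tool's x, y, z in m, a list of three; "rot": the turn, a rotation vector about the tool's x, y, z in rad, a list of three; "jaw": the closure, from 0 (fully open) to 1 (shut). A call has 1 to 20 rows; each row shifts and turns the commanded pose from where the row before left it, along the tool's axes as they then stand; what a row does not reach is not made up. A row lasts 1/8 s, in which the tool goes at most 62.5 mm and 10.7 degrees, less where a joint would pass 70% of its speed; a pose out of reach is approached as far as the arm can. A call with a gripper value outside its range is refused whole. The fingers move at their own pace and stop on an object; the grip force is fixed at half the most. Time passes only in rows, so rows that do not move let the fingers close. It gives the time, the measured TCP pose, the force, the opening and the grip force at its end, in the units of the state.
- state(): the state, without advancing time (a new reading comes with each control period).
- read_camera(name): name is "scene" or "top"; returns the picture (480x640x3 uint8, blue, green, red); there is no depth.
- calibration(name): a dict with "camera_matrix" (3x3 intrinsics, pixels), "R" (3x3) and "t" (3): a world point X has camera coordinates R X + t. Camera axes: x right, y down, z forward; pixel columns grow to the right and rows downward; lengths in m; the calibration is good to about 2 mm. A picture is of the moment at which its call begins. calibration takes no time and is no camera call.
- job_done(): hands the job in; it is judged then, once.
The state is a dict: "t": time; "qpos": joint angles; "qd": joint speeds; "tau": joint torques, N m; "ee_pos": TCP position; "eef_rot": TCP orientation; "ft_force": force on the tool from outside, world axes, zero at the start; "wrist_torque": the same for the moment, N m; "finger_gap": finger opening in m; "grasp_force": force on a finger pad.
Only numpy, scipy, OpenCV 4.12 (cv2) and the standard library are available. Lean on these libraries where they do the work, as an engineer would, in place of code of your own. Each camera call takes 0.05 s, during which the arm holds its last target. There are 200 camera calls.

## Working session

There is one attempt and no reset: what is moved stays moved. The work goes in short steps, Python scripts to look and compute and a shell command to move; the robot and the scene stay as the last step left them, time stands still between calls to the robot, and variables do not carry over. Pictures are saved under pics/ and viewed, at most 10 in all, crops included, and the job is handed in when it is done.

```bash
mkdir -p pics; ls; python3 - <<'E'
from rig import *
import cv2
for n in("top","scene"):
    cv2.imwrite(f"pics/{n}0.png",read_camera(n)); c=calibration(n); print(n,c)
s=state();print(s)
E
```

```text
pics
top {'camera_matrix': array([[444.54358028,   0.        , 318.36478381],
       [  0.        , 444.54358028, 243.90305859],
       [  0.        ,   0.        ,   1.        ]]), 'R': array([[-2.70390767e-02, -9.99626038e-01, -4.08317423e-03],
       [-9.91286516e-01,  2.73398331e-02, -1.28854869e-01],
       [ 1.28918316e-01,  5.63478862e-04, -9.91655056e-01]]), 't': array([0.02528083, 0.55417013, 1.12815548])}
scene {'camera_matrix': array([[519.46337269,   0.        , 314.33204369],
       [  0.        , 519.46337269, 237.53944858],
       [  0.        ,   0.        ,   1.        ]]), 'R': array([[-0.53375983,  0.84553127,  0.01331578],
       [ 0.70300941,  0.45243117, -0.54871105],
       [-0.46997682, -0.2835188 , -0.83590602]]), 't': array([ 0.27657815, -0.33204408,  1.42485154])}
{'t': 0.1, 'qpos': array([ 1.61260526e+00,  2.55704875e-01,  1.07165109e-01, -3.69091464e-04,
       -1.42389320e+00, -2.84598228e-01]), 'qd': array([-0.00203157, -0.00017017,  0.00106964,  0.00049259,  0.00050211,
        0.00014261]), 'tau': array([-2.18626468e-03, -3.87603593e+01,  2.38476133e+01,  5.37805125e+00,
       -3.81069258e-03,  1.71628940e-06]), 'ee_pos': array([0.13208582, 0.53347168, 0.23049767]), 'eef_rot': array([ 9.92637076e-01, -1.21123627e-01, -4.71494738e-05,  8.37105261e-04]), 'ft_force': array([-0.09883509, -0.09797903,  0.31134399]), 'wrist_torque': array([0.02953469, 0.01666296, 0.00184664]), 'grasp_force': 0.0, 'finger_gap': 0.08558143192743278}
```

View pics/top0.png

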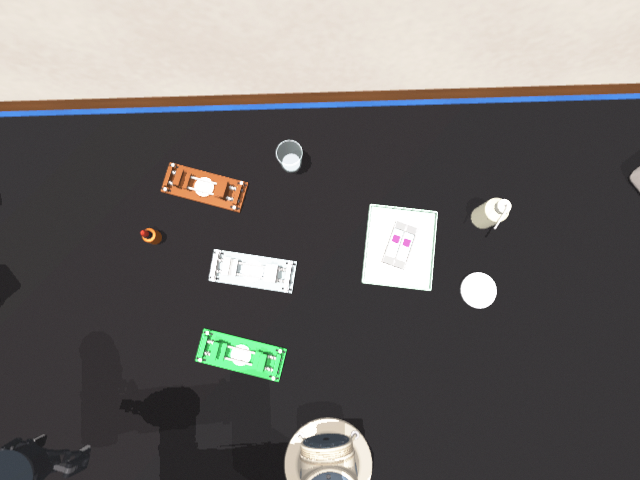

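View pics/scene0.png

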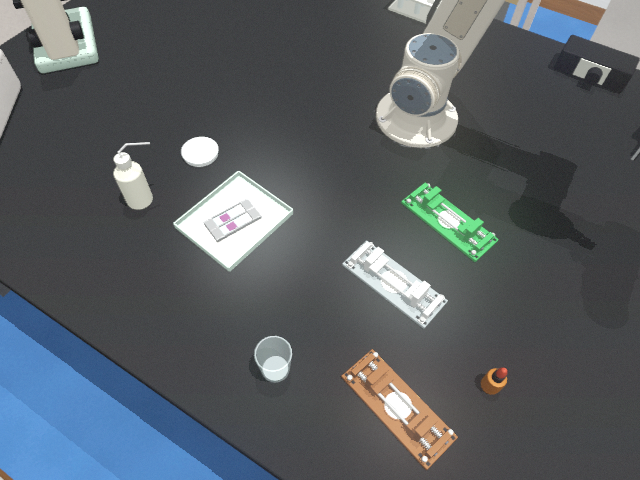

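The top view shows the grey holder around (253,271), between the brown one at (205,187) and the green one at (241,355). The carrier is at (400,245) in the tray. I'll enlarge both.

```bash
python3 - <<'E'
import cv2,numpy as np
t=cv2.imread("pics/top0.png");s=cv2.imread("pics/scene0.png")
a=cv2.resize(t[240:300,200:305],None,fx=7.6,fy=7.6,interpolation=2)[:300*2]
b=cv2.resize(t[200:295,355:445],None,fx=4,fy=4,interpolation=2)
c=cv2.resize(s[165:275,165:300],None,fx=3.2,fy=3.2,interpolation=2)
cv2.imwrite("pics/h.png",a)
o=np.zeros((400,800,3),np.uint8);o[:380,:360]=b;o[:352,365:365+432]=c[:, :432]
cv2.imwrite("pics/c.png",o)
cv2.imwrite("pics/hs.png",cv2.resize(s[230:335,335:455],None,fx=5,fy=5,interpolation=2))
E
```

```text
(no output)
```

View pics/h.png

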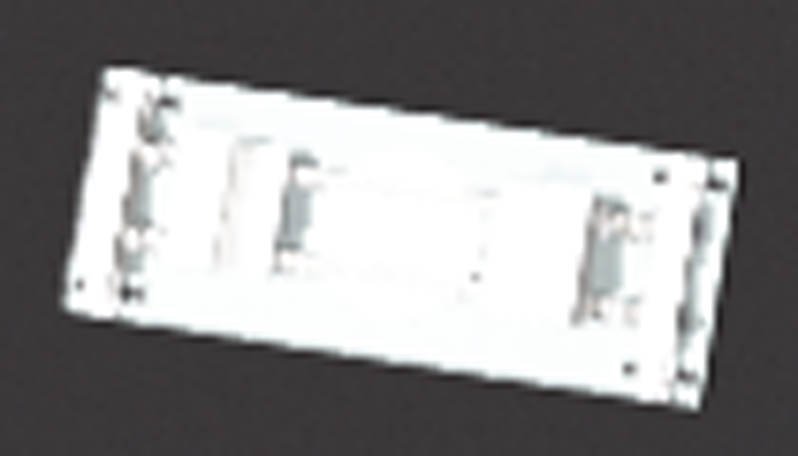

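View pics/c.png

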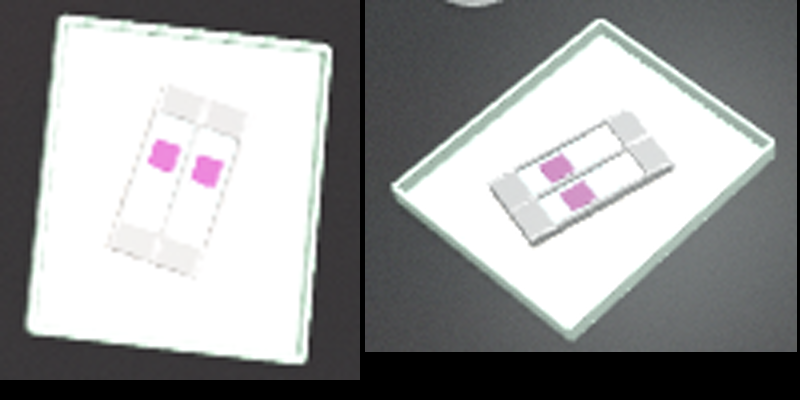

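View pics/hs.png

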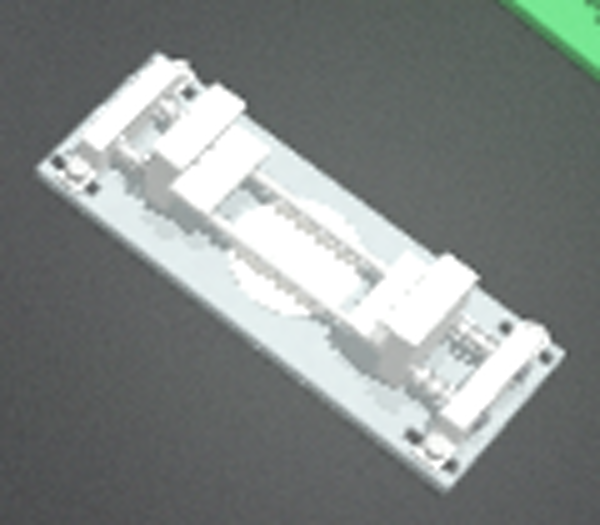

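The holder's base corners are clear in both crops. The carrier's top-face corners are at (167,86), (247,112), (195,278) and (108,246) in the 4x crop. Next is a joint two-camera fit.

```bash
cat > fit.py <<'E'
from rig import *
import numpy as np
from scipy.optimize import least_squares
C={n:calibration(n) for n in("top","scene")}
def proj(n,P):
    c=C[n];p=(c["R"]@np.atleast_2d(P).T).T+c["t"];p=p@np.array(c["camera_matrix"]).T
    return p[:,:2]/p[:,2:]
def un(pts,k,o): return (np.array(pts,float)+.5)/k-.5+np.array(o)
def box(q,l,w,z):
    c,s=np.cos(q[2]),np.sin(q[2])
    return np.array([[q[0]+c*a-s*b,q[1]+s*a+c*b,z] for a,b in((l,w),(l,-w),(-l,-w),(-l,w))])
def near(a,b): # match each observed to nearest predicted
    return (a-b[np.argmin(np.linalg.norm(a[:,None]-b[None],axis=2),axis=1)])
def fit(obs,l,w,zs,q0):
    def r(q):
        out=[]
        for n,o in obs.items():
            c=proj(n,[[q[0],q[1],zs[0]]])[0]
            A=[proj(n,box(q,l,w,z)) for z in zs]
            B=np.array([max(p,key=lambda v:np.linalg.norm(v-c)) for p in zip(*A)])
            out.append(near(o,B).ravel())
        return np.concatenate(out)
    s=least_squares(r,q0,loss="soft_l1",x_scale=[.01,.01,.05],diff_step=1e-4)
    return s.x,np.round(r(s.x),1)
E
python3 - <<'E'
from fit import *
def bp(n,uv,z):
    c=C[n];d=c["R"].T@np.linalg.inv(c["camera_matrix"])@np.array([*uv,1]);o=-c["R"].T@c["t"];return o+d*(z-o[2])/d[2]
H={"top":un([(105,68),(738,158),(700,408),(65,312)],7.6,(200,240)),"scene":un([(38,165),(445,490),(563,352),(160,55)],5,(335,230))}
K={"top":un([(167,86),(247,112),(195,278),(108,246)],4,(355,200)),"scene":un([(125,187),(168,236),(307,166),(260,111)],3.2,(165,165))}
for n in C: print(n,-C[n]["R"].T@C[n]["t"])
for nm,O,l,w,zs in(("holder",H,.113,.043,(0,.01)),("carrier",K,.06,.032,(.014,))):
    P=[bp("top",p,zs[-1]) for p in O["top"]];m=np.mean(P,0)
    e=P[0]-P[1] if nm=="holder" else P[0]-P[3]
    q0=[m[0],m[1],np.arctan2(e[1],e[0])]
    for k in(O,{"top":O["top"]},{"scene":O["scene"]}): print(nm,fit(k,l,w,zs,q0))
for nm,uv,z in(("beaker",(291,163),0),("wash",(484,217),0),("drop",(151,238),0),("petri",(478,290),.01)):print(nm,bp("top",uv,z))
E
```

```text
top [0.40458504 0.00948477 1.19025183]
scene [1.05070362 0.32034381 1.00516288]
holder (array([0.4919848 , 0.18816972, 1.39515287]), array([ 0.2,  0.3, -0.1, -0.7, -0.1,  0.4,  0.7,  0.5,  0.6,  0. , -0.1,
       -1. , -1. ,  0.9,  0.5,  1.8]))
holder (array([0.49160301, 0.18771202, 1.40069713]), array([ 0.2, -0.1, -0.2, -0.6, -0.4,  0.5,  0.5,  0.1]))
holder (array([0.4927252 , 0.18869466, 1.38966765]), array([ 0.4, -0.1,  0.1, -1.5, -1. ,  0.3,  0.2,  1.6]))
carrier (array([ 0.55148894, -0.2056223 , -0.37205733]), array([ 1.3,  2. , -1.4,  0.6, -0.3, -0. ,  0.9,  0.1,  0.8,  1.6,  0.1,
       -1.8, -0.8,  1.5, -0.8,  1.9]))
carrier (array([ 0.55004386, -0.20631836, -0.37822821]), array([ 0.9,  1.5, -1.8, -0. , -0.4, -0.6,  0.7, -0.3]))
carrier (array([ 0.55468314, -0.20378827, -0.36665857]), array([ 1.1,  0.2,  0.2, -3.2, -0.6,  0.4, -0.5,  0.7]))
beaker [0.78699438 0.07972517 0.        ]
wash [ 0.62060191 -0.44172876  0.        ]
drop [0.58794011 0.46292672 0.        ]
petri [ 0.42383662 -0.40747     0.01      ]
```

```bash
cat > go.py <<'E'
# usage: go.py x y z psi tilt : offset of that target from measured pose, in tool axes; also holder-frame view
import sys,numpy as np
from rig import *
from scipy.spatial.transform import Rotation as R
H=(0.492,0.188,1.398)
s=state();r=R.from_quat(s["eef_rot"]);p=np.array(s["ee_pos"])
a=[float(v) for v in sys.argv[1:]]
if a:
    T=R.from_euler("z",a[3])*R.from_euler("x",np.pi)*R.from_euler("y",a[4])
    print("travel",r.inv().apply(np.array(a[:3])-p).round(4),"rotvec",(r.inv()*T).as_rotvec().round(4))
Rh=R.from_euler("z",-H[2]);f=np.array(s["ft_force"])
print("t",s["t"],"p",p.round(4),"q",np.round(s["qpos"],2),"gap",round(s["finger_gap"],4),"gf",round(s["grasp_force"],1))
print("holder frame: pos",Rh.apply(p-[H[0],H[1],0]).round(4),"F",Rh.apply(f).round(2),"M",Rh.apply(s["wrist_torque"]).round(2))
E
python3 -m inch '{"travel":[[0.0366,0.0386,0],[0.0366,0.0386,0],[0.0366,0.0386,0],[0.0366,0.0386,0],[0.0366,0.0386,0],[0.0366,0.0386,0],[0.0366,0.0386,0],[0.0366,0.0386,0],[0.0366,0.0386,0],[0.0366,0.0386,0],[0.0366,0.0386,0],[0.0366,0.0386,0],[0.0366,0.0386,0],[0.0366,0.0386,0],[0.0366,0.0386,0],[0.0366,0.0386,0],[0,0,0.03],[0,0,0.03],[0,0,0.03],[0,0,0.03]],"rot":[[0,0,0],[0,0,0],[0,0,0],[0,0,0],[0,0,0],[0,0,0],[0,0,0],[0,0,0],[0,0,0],[0,0,0],[0,0,0],[0,0,0],[0,0,0],[0,0,0],[0,0,0],[0,0,0],[0,0,0.132],[0,0,0],[0,0,0],[0,0,0]],"jaw":[0,0,0,0,0,0,0,0,0,0,0,0,0,0,0.1,0.1,0.1,0.1,0.1,0.1]}'
python3 go.py 0.5505 -0.206 0.05 -0.375 0
python3 - <<'E'
from fit import *
import cv2
cv2.imwrite("pics/g1.png",np.hstack([cv2.resize(read_camera("top")[190:300,350:450],(400,440)),cv2.resize(read_camera("scene")[150:260,180:280],(400,440))]))
E
```

```text
t: 2.6
ee_pos: [0.5517, -0.2064, 0.1098]
eef_rot: [0.982, -0.186, -0.001, -0.0]
ft_force: [-0.0, -0.0, 0.0]
finger_gap: 0.0768
grasp_force: 0.0
travel [-0.0012  0.0001  0.0598] rotvec [0.0001 0.001  0.    ]
t 2.6 p [ 0.5517 -0.2064  0.1098] q [-0.09  0.39 -0.01 -0.   -1.17  1.29] gap 0.0768 gf 0.0
holder frame: pos [-0.3782 -0.1266  0.1098] F [-0.03  0.01  0.02] M [ 0.03  0.06 -0.02]
```

```bash
python3 -m inch '{"travel":[[-0.0012,0,0.03],[0,0,0.03],[0,0,0.02],[0,0,0.01],[0,0,0]],"rot":[[0,0,0],[0,0,0],[0,0,0],[0,0,0],[0,0,0]],"jaw":[0.1,0.1,0.1,0.1,0.1]}'
python3 go.py 0.5505 -0.206 -0.001 -0.375 0
python3 - <<'E'
from fit import *
import cv2
cv2.imwrite("pics/g2.png",np.hstack([cv2.resize(read_camera("top")[190:300,350:450],(400,440)),cv2.resize(read_camera("scene")[150:260,180:280],(400,440))]))
E
```

```text
t: 3.32
ee_pos: [0.5512, -0.2061, 0.0216]
eef_rot: [0.983, -0.186, -0.0, 0.0]
ft_force: [-0.4, 0.0, 0.1]
finger_gap: 0.0769
grasp_force: 0.0
travel [-0.0007  0.0002  0.0226] rotvec [0.0003 0.0001 0.0004]
t 3.325 p [ 0.5512 -0.2061  0.0216] q [-0.09  0.47 -0.13  0.   -0.97  1.29] gap 0.0769 gf 0.0
holder frame: pos [-0.378  -0.1261  0.0216] F [-0.03  0.38  0.06] M [0.01 0.03 0.01]
```

View pics/g2.png

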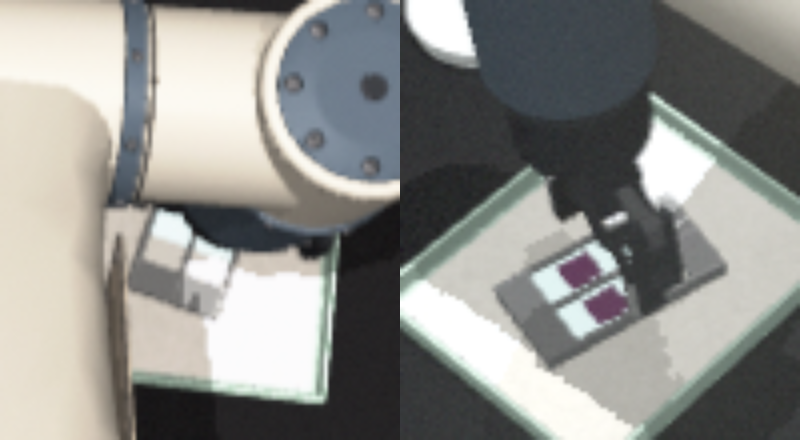

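The fingers straddle the carrier near its middle: the front finger tip is at (645,310), and that side's midpoint is about (638,315). I'll lower to near the floor and check the force.

```bash
python3 -m inch '{"travel":[[-0.0005,0,0.01],[0,0,0.007],[0,0,0.003],[0,0,0],[0,0,0]],"rot":[[0,0,0],[0,0,0],[0,0,0],[0,0,0],[0,0,0]],"jaw":[0.1,0.1,0.1,0.12,0.12]}'
python3 go.py 0.5505 -0.206 -0.002 -0.375 0
```

```text
t: 4.05
ee_pos: [0.5508, -0.2058, 0.0015]
eef_rot: [0.983, -0.186, 0.0, 0.0]
ft_force: [-0.0, -0.0, 1.1]
finger_gap: 0.0749
grasp_force: 0.0
travel [-0.0002  0.0003  0.0035] rotvec [-0.     -0.0004  0.0003]
t 4.05 p [ 0.5508 -0.2058  0.0015] q [-0.09  0.5  -0.15  0.   -0.92  1.29] gap 0.0749 gf 0.0
holder frame: pos [-0.3778 -0.1256  0.0015] F [-0.02  0.02  1.14] M [-0.01 -0.05 -0.03]
```

```bash
python3 -m inch '{"travel":[[0,0,0],[0,0,0.0015],[0,0,0.0015],[0,0,0]],"rot":[[0,0,0],[0,0,0],[0,0,0],[0,0,0]],"jaw":[0.12,0.12,0.12,0.12]}'
```

```text
t: 4.55
ee_pos: [0.5504, -0.2058, -0.0019]
eef_rot: [0.982, -0.186, -0.0, 0.0]
ft_force: [0.4, 0.6, 0.0]
finger_gap: 0.075
grasp_force: 0.0
```

```bash
python3 -m inch '{"travel":[[0,0,0],[0,0,0],[0,0,0],[0,0,0],[0,0,0],[0,0,0]],"rot":[[0,0,0],[0,0,0],[0,0,0],[0,0,0],[0,0,0],[0,0,0]],"jaw":[0.3,0.5,1,1,1,1]}'; python3 go.py
```

```text
t: 5.3
ee_pos: [0.5509, -0.2059, -0.0011]
eef_rot: [0.983, -0.186, 0.0, 0.0]
ft_force: [-1.6, 0.5, 5.8]
finger_gap: 0.0622
grasp_force: 66.5
t 5.3 p [ 0.5509 -0.2059 -0.0011] q [-0.09  0.5  -0.16  0.   -0.91  1.29] gap 0.0622 gf 66.5
holder frame: pos [-0.3779 -0.1258 -0.0011] F [0.25 1.69 5.82] M [ 0.36 -0.01 -0.04]
```

```bash
python3 -m inch '{"travel":[[0,0,-0.01],[0,0,-0.03],[0,0,-0.04],[0,0,-0.04],[0,0,-0.03],[-0.0249,-0.0431,0],[-0.0249,-0.0431,0],[-0.0249,-0.0431,0],[-0.0249,-0.0431,0],[-0.0249,-0.0431,0],[-0.0249,-0.0431,0],[-0.0249,-0.0431,0],[-0.0249,-0.0431,0]],"rot":[[0,0,0],[0,0,0],[0,0,0],[0,0,0],[0,0,0],[0,0,0],[0,0,0],[0,0,0],[0,0,0],[0,0,0],[0,0,0],[0,0,0],[0,0,0]],"jaw":[1,1,1,1,1,1,1,1,1,1,1,1,1]}'
python3 -m inch '{"travel":[[0,0,0],[0,0,0],[0,0,0],[0,0,0],[0,0,0],[0,0,0],[0,0,0],[0,0,0],[0,0,0],[0,0,0]],"rot":[[0,0,0.171],[0,0,0.171],[0,0,0.171],[0,0,0.171],[0,0,0.171],[0,0,0.171],[0,0,0.171],[0,0,0.171],[0,0,0],[0,0,0]],"jaw":[1,1,1,1,1,1,1,1,1,1]}'
python3 go.py 0.492 0.188 0.148 -1.7436 0
python3 - <<'E'
from fit import *
import cv2
cv2.imwrite("pics/g3.png",np.hstack([cv2.resize(read_camera("top")[200:310,190:320],(400,338)),cv2.resize(read_camera("scene")[175:305,300:450],(400,338))]))
E
```

```text
t: 6.92
ee_pos: [0.4905, 0.1895, 0.1483]
eef_rot: [0.982, -0.186, -0.0, 0.0]
ft_force: [0.8, 0.2, -1.2]
finger_gap: 0.0619
grasp_force: 65.9
t: 8.18
ee_pos: [0.4912, 0.1879, 0.1482]
eef_rot: [-0.645, 0.764, 0.0, -0.0]
ft_force: [0.9, 0.4, -1.4]
finger_gap: 0.0624
grasp_force: 65.9
travel [-0.0002 -0.0008  0.0002] rotvec [ 0.0004 -0.0001  0.004 ]
t 8.175 p [0.4912 0.1879 0.1482] q [ 0.66  0.25 -0.11 -0.   -1.21 -0.83] gap 0.0624 gf 65.9
holder frame: pos [-0.0002  0.0008  0.1482] F [ 0.57 -0.81 -1.41] M [ 0.02 -0.03 -0.02]
```

View pics/g3.png

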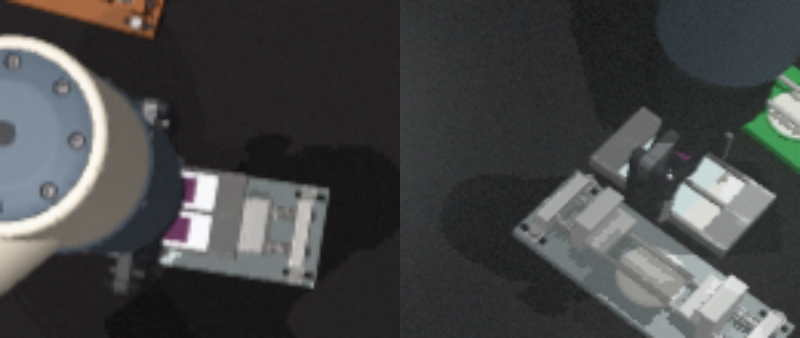

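The carrier is held level and square over the holder. Now I'll tilt it so the +X end is low and hover just inboard of the +X lip.

```bash
python3 - <<'E'
from fit import *
p=(np.array([(590-400,163),(645-400,107),(775-400,193),(720-400,248)])+.5)/[400/150,2.6]-.5+[300,175]
print(fit({"scene":p},.06,.032,(.163,),[.491,.188,1.398]))
E
python3 -m inch '{"travel":[[0,0,0],[0,0,0],[0,0,0]],"rot":[[0,0.125,0.004],[0,0.125,0],[0,0,0]],"jaw":[1,1,1]}'
python3 go.py 0.4901 0.1770 0.0652 -1.7436 0.25
```

```text
(array([0.49125643, 0.1883813 , 1.40680082]), array([ 0.3,  2.3,  1.1,  0.5, -0.2, -0.6, -1.5, -1. ]))
t: 8.65
ee_pos: [0.4911, 0.1893, 0.1469]
eef_rot: [-0.639, 0.759, -0.08, -0.097]
ft_force: [-0.6, -0.1, -2.7]
finger_gap: 0.0624
grasp_force: 66.0
travel [-0.0085 -0.0013  0.0821] rotvec [ 0.0016 -0.0025  0.0007]
t 8.65 p [0.4911 0.1893 0.1469] q [ 0.77  0.36 -0.05  0.15 -1.37 -0.99] gap 0.0624 gf 66.0
holder frame: pos [0.0011 0.0011 0.1469] F [-0.24  0.57 -2.72] M [ 0.05 -0.87  0.02]
```

```bash
python3 -m inch '{"travel":[[-0.0085,-0.0013,0.02],[0,0,0.03],[0,0,0.02],[0,0,0.0121],[0,0,0],[0,0,0]],"rot":[[0,0,0],[0,0,0],[0,0,0],[0,0,0],[0,0,0],[0,0,0]],"jaw":[1,1,1,1,1,1]}'
python3 go.py 0.4901 0.1770 0.044 -1.7436 0.25
```

```text
t: 9.4
ee_pos: [0.4913, 0.1763, 0.0676]
eef_rot: [-0.637, 0.761, -0.08, -0.094]
ft_force: [1.4, -0.1, -1.0]
finger_gap: 0.0622
grasp_force: 65.9
travel [-0.0062  0.0013  0.0227] rotvec [-0.0009  0.0015 -0.0031]
t 9.4 p [0.4913 0.1763 0.0676] q [ 0.75  0.41 -0.2   0.16 -1.17 -1.01] gap 0.0622 gf 65.9
holder frame: pos [-0.0116 -0.0013  0.0676] F [ 0.13 -1.44 -0.96] M [ 0.03 -0.88 -0.03]
```

```bash
python3 -m inch '{"travel":[[0.0048,0,0.0012],[0,0,0],[-0.002,0,0.0078],[-0.002,0,0.0078],[0,0,0],[0,0,0]],"rot":[[0,0,0],[0,0,0],[0,0,0],[0,0,0],[0,0,0],[0,0,0]],"jaw":[1,1,1,1,1,1]}'; python3 go.py
python3 -m inch '{"travel":[[-0.0002,0,0.001],[0,0,0],[-0.0002,0,0.001],[0,0,0]],"rot":[[0,0,0],[0,0,0],[0,0,0],[0,0,0]],"jaw":[1,1,1,1]}'; python3 go.py
python3 -m inch '{"travel":[[-0.0002,0,0.001],[0,0,0],[0,0,0]],"rot":[[0,0,0],[0,0,0],[0,0,0]],"jaw":[1,1,1]}'; python3 go.py
```

```text
t: 10.15
ee_pos: [0.4898, 0.1711, 0.0505]
eef_rot: [-0.637, 0.76, -0.08, -0.096]
ft_force: [1.2, 0.1, -1.6]
finger_gap: 0.0624
grasp_force: 66.0
t 10.15 p [0.4898 0.1711 0.0505] q [ 0.75  0.42 -0.23  0.17 -1.13 -1.01] gap 0.0624 gf 66.0
holder frame: pos [-0.0171 -0.0008  0.0505] F [ 0.34 -1.16 -1.63] M [-0.06 -0.85  0.03]
t: 10.65
ee_pos: [0.4897, 0.1709, 0.0485]
eef_rot: [-0.637, 0.761, -0.08, -0.096]
ft_force: [-0.7, 1.0, -1.0]
finger_gap: 0.062
grasp_force: 66.0
t 10.65 p [0.4897 0.1709 0.0485] q [ 0.75  0.42 -0.23  0.17 -1.12 -1.01] gap 0.062 gf 66.0
holder frame: pos [-0.0172 -0.0007  0.0485] F [ 0.83  0.81 -1.04] M [ 0.   -0.84 -0.  ]
t: 11.02
ee_pos: [0.4897, 0.1709, 0.0475]
eef_rot: [-0.637, 0.761, -0.08, -0.096]
ft_force: [0.3, -0.5, -2.3]
finger_gap: 0.0619
grasp_force: 66.0
t 11.025 p [0.4897 0.1709 0.0475] q [ 0.75  0.42 -0.23  0.17 -1.12 -1.01] gap 0.0619 gf 66.0
holder frame: pos [-0.0173 -0.0007  0.0475] F [-0.48 -0.41 -2.33] M [-0.01 -0.87 -0.01]
```

```bash
for i in 1; do python3 -m inch '{"travel":[[-0.0002,0,0.001],[0,0,0],[-0.0002,0,0.001],[0,0,0]],"rot":[[0,0,0],[0,0,0],[0,0,0],[0,0,0]],"jaw":[1,1,1,1]}'>/dev/null; python3 go.py
python3 -m inch '{"travel":[[-0.0002,0,0.001],[0,0,0],[0,0,0]],"rot":[[0,0,0],[0,0,0],[0,0,0]],"jaw":[1,1,1]}'>/dev/null; python3 go.py; done
```

```text
t 11.525 p [0.4896 0.1707 0.0454] q [ 0.75  0.43 -0.24  0.17 -1.11 -1.01] gap 0.0618 gf 66.0
holder frame: pos [-0.0174 -0.0006  0.0454] F [-0.08 -0.23 -1.81] M [ 0.01 -0.85  0.  ]
t 11.9 p [0.4897 0.1707 0.0444] q [ 0.74  0.43 -0.24  0.17 -1.11 -1.01] gap 0.062 gf 66.0
holder frame: pos [-0.0174 -0.0007  0.0444] F [ 0.25  0.13 -1.3 ] M [-0.06 -0.88  0.01]
```

```bash
python3 -m inch '{"travel":[[-0.0002,0,0.001],[0,0,0],[0,0,0]],"rot":[[0,0,0],[0,0,0],[0,0,0]],"jaw":[1,1,1]}'>/dev/null; python3 go.py
python3 -m inch '{"travel":[[-0.0002,0,0.0008],[0,0,0],[0,0,0]],"rot":[[0,0,0],[0,0,0],[0,0,0]],"jaw":[1,1,1]}'>/dev/null; python3 go.py
```

```text
t 12.275 p [0.4897 0.1707 0.0434] q [ 0.74  0.43 -0.24  0.17 -1.11 -1.01] gap 0.0622 gf 66.0
holder frame: pos [-0.0174 -0.0007  0.0434] F [-0.1  -0.35 -2.08] M [-0.01 -0.89 -0.02]
t 12.65 p [0.4897 0.1706 0.0428] q [ 0.74  0.43 -0.24  0.17 -1.11 -1.01] gap 0.0625 gf 66.2
holder frame: pos [-0.0176 -0.0007  0.0428] F [-0.43  0.86  1.85] M [ 0.13 -0.39 -0.06]
```

The ledge is felt at TCP z of about 43.0 mm. I'll raise 1.3 mm and slide in under the +X lip.

```bash
python3 -m inch '{"travel":[[0.0003,0,-0.0013],[-0.0029,0,-0.0007],[-0.0029,0,-0.0008],[-0.0029,0,-0.0007],[0,0,0],[0,0,0]],"rot":[[0,0,0],[0,0,0],[0,0,0],[0,0,0],[0,0,0],[0,0,0]],"jaw":[1,1,1,1,1,1]}'>/dev/null; python3 go.py
python3 -m inch '{"travel":[[-0.001,0,-0.0003],[0,0,0],[-0.001,0,-0.0002],[0,0,0]],"rot":[[0,0,0],[0,0,0],[0,0,0],[0,0,0]],"jaw":[1,1,1,1]}'>/dev/null; python3 go.py
python3 -m inch '{"travel":[[-0.001,0,-0.0003],[0,0,0],[-0.001,0,-0.0002],[0,0,0]],"rot":[[0,0,0],[0,0,0],[0,0,0],[0,0,0]],"jaw":[1,1,1,1]}'>/dev/null; python3 go.py
```

```text
t 13.4 p [0.4912 0.1795 0.0439] q [ 0.75  0.44 -0.22  0.17 -1.12 -1.02] gap 0.0623 gf 66.0
holder frame: pos [-0.0085 -0.0007  0.0439] F [ 1.2   0.31 -1.46] M [ 0.03 -0.84 -0.05]
t 13.9 p [0.4916 0.1816 0.0439] q [ 0.76  0.44 -0.22  0.16 -1.12 -1.02] gap 0.0622 gf 66.0
holder frame: pos [-0.0064 -0.0008  0.0439] F [-0.56 -0.64 -1.59] M [ 0.05 -0.8  -0.01]
t 14.4 p [0.492  0.1836 0.0439] q [ 0.76  0.44 -0.21  0.16 -1.12 -1.02] gap 0.0624 gf 66.0
holder frame: pos [-0.0043 -0.0007  0.0439] F [-0.4  -0.55 -2.09] M [ 0.   -0.88  0.02]
```

```bash
python3 -m inch '{"travel":[[-0.001,0,-0.0003],[0,0,0],[-0.001,0,-0.0002],[0,0,0]],"rot":[[0,0,0],[0,0,0],[0,0,0],[0,0,0]],"jaw":[1,1,1,1]}'>/dev/null; python3 go.py
python3 -m inch '{"travel":[[-0.001,0,-0.0003],[0,0,0],[-0.001,0,-0.0002],[0,0,0]],"rot":[[0,0,0],[0,0,0],[0,0,0],[0,0,0]],"jaw":[1,1,1,1]}'>/dev/null; python3 go.py
```

```text
t 14.9 p [0.4922 0.1853 0.0439] q [ 0.76  0.44 -0.21  0.16 -1.13 -1.02] gap 0.0624 gf 66.0
holder frame: pos [-0.0026 -0.0007  0.0439] F [-1.79 -0.99 -2.55] M [-0.13 -0.36  0.  ]
t 15.4 p [0.4926 0.1874 0.0439] q [ 0.76  0.45 -0.21  0.16 -1.13 -1.03] gap 0.0619 gf 66.0
holder frame: pos [-0.0005 -0.0007  0.0439] F [-3.57 -0.79 -0.69] M [-0.18  0.41 -0.02]
```

```bash
python3 -m inch '{"travel":[[-0.001,0,-0.0003],[-0.001,0,-0.0002],[-0.001,0,-0.0003],[-0.001,0,-0.0002],[-0.001,0,-0.0003],[0,0,0],[0,0,0]],"rot":[[0,0,0],[0,0,0],[0,0,0],[0,0,0],[0,0,0],[0,0,0],[0,0,0]],"jaw":[1,1,1,1,1,1,1]}'>/dev/null; python3 go.py
python3 -m inch '{"travel":[[-0.001,0,-0.0003],[-0.001,0,-0.0002],[0,0,0],[0,0,0]],"rot":[[0,0,0],[0,0,0],[0,0,0],[0,0,0]],"jaw":[1,1,1,1]}'>/dev/null; python3 go.py
```

```text
t 16.275 p [0.4933 0.1916 0.0439] q [ 0.77  0.45 -0.2   0.16 -1.13 -1.03] gap 0.0623 gf 66.0
holder frame: pos [ 0.0038 -0.0007  0.0439] F [-7.39 -1.16  0.14] M [-0.52  1.54  0.02]
t 16.775 p [0.4935 0.1931 0.0439] q [ 0.77  0.45 -0.19  0.16 -1.14 -1.03] gap 0.0623 gf 66.0
holder frame: pos [ 0.0053 -0.0006  0.0439] F [-8.41 -1.16  1.34] M [-0.64  2.04  0.04]
```

```bash
python3 -m inch '{"travel":[[-0.001,0,-0.0003],[-0.0005,0,-0.0001],[0,0,0],[0,0,0]],"rot":[[0,0,0],[0,0,0],[0,0,0],[0,0,0]],"jaw":[1,1,1,1]}'>/dev/null; python3 go.py
python3 -m inch '{"travel":[[-0.0003,0,-0.0001],[0,0,0],[0,0,0]],"rot":[[0,0,0],[0,0,0],[0,0,0]],"jaw":[1,1,1]}'>/dev/null; python3 go.py 0 0 0 -1.7436 0.25
python3 - <<'E'
from fit import *
import cv2
cv2.imwrite("pics/g4.png",np.hstack([cv2.resize(read_camera("top")[230:310,200:310],(400,291)),cv2.resize(read_camera("scene")[225:335,330:460],(400,338))[:291]]))
E
```

```text
t 17.275 p [0.4937 0.1943 0.0439] q [ 0.77  0.45 -0.19  0.16 -1.14 -1.03] gap 0.0622 gf 66.0
holder frame: pos [ 0.0065 -0.0006  0.0439] F [-9.51 -2.04  1.55] M [-0.75  2.38  0.05]
travel [0.2581 0.4519 0.1129] rotvec [ 0.0017 -0.0043 -0.0035]
t 17.65 p [0.4937 0.1945 0.044 ] q [ 0.77  0.45 -0.19  0.16 -1.14 -1.03] gap 0.0621 gf 66.0
holder frame: pos [ 0.0067 -0.0006  0.044 ] F [-9.37 -2.55  1.92] M [-0.74  2.52  0.07]
```

View pics/g4.png

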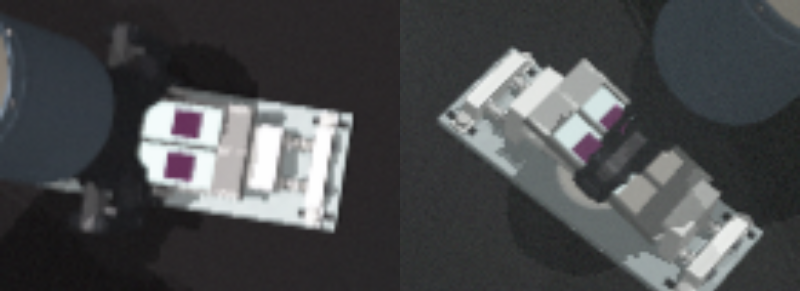

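The low end is under the +X lip and the raised end at (235,130) in the top crop sits just inboard of the -X jaw. Next I'll work out the lowering steps.

```bash
cat > low.py <<'E'
import numpy as np
h=6.0;cl=1.0
def tcp(t,F): return np.array([F-60*np.cos(t)-10*np.sin(t)-h*np.sin(t), 34+cl+60*np.sin(t)-h*np.cos(t)])
th=[.25,.22,.19,.16,.13,.10,.075,.05,.025,0];F=[68.8]+[69.2]*9
for i in range(9):
    a,b=th[i],th[i+1];d=tcp(b,F[i+1])-tcp(a,F[i]);X,Z=d
    # tool x' = (-cos a, +... ) in (X,Z): x0=(-1,0), x'=(-cos,+sin), z'=(-sin,-cos)
    print(b,"travel",np.round([(-np.cos(a)*X+np.sin(a)*Z)/1e3,0,(-np.sin(a)*X-np.cos(a)*Z)/1e3],4),"rot",round(b-a,3),"tcp",tcp(b,F[i+1]).round(2),"lowtopX/highbotX",F[i+1],(F[i+1]-120*np.cos(b)-10*np.sin(b)).round(2),"highz",(34+cl+120*np.sin(b)).round(1))
E
python3 low.py
```

```text
0.22 travel [-0.0009  0.      0.0016] rot -0.03 tcp [ 7.15 42.24] lowtopX/highbotX 69.2 -50.09 highz 61.2
0.19 travel [-0.0005  0.      0.0017] rot -0.03 tcp [ 7.26 40.44] lowtopX/highbotX 69.2 -50.53 highz 57.7
0.16 travel [-0.0005  0.      0.0017] rot -0.03 tcp [ 7.42 38.64] lowtopX/highbotX 69.2 -50.86 highz 54.1
0.13 travel [-0.0005  0.      0.0017] rot -0.03 tcp [ 7.63 36.83] lowtopX/highbotX 69.2 -51.08 highz 50.6
0.1 travel [-0.0005  0.      0.0018] rot -0.03 tcp [ 7.9  35.02] lowtopX/highbotX 69.2 -51.2 highz 47.0
0.075 travel [-0.0004  0.      0.0015] rot -0.025 tcp [ 8.17 33.51] lowtopX/highbotX 69.2 -51.21 highz 44.0
0.05 travel [-0.0004  0.      0.0015] rot -0.025 tcp [ 8.48 32.01] lowtopX/highbotX 69.2 -51.15 highz 41.0
0.025 travel [-0.0004  0.      0.0015] rot -0.025 tcp [ 8.82 30.5 ] lowtopX/highbotX 69.2 -51.01 highz 38.0
0 travel [-0.0004  0.      0.0015] rot -0.025 tcp [ 9.2 29. ] lowtopX/highbotX 69.2 -50.8 highz 35.0
```

```bash
python3 -m inch '{"travel":[[-0.0009,0,0.0016],[0,0,0],[-0.0005,0,0.0017],[0,0,0],[0,0,0]],"rot":[[0,-0.03,0],[0,0,0],[0,-0.03,0],[0,0,0],[0,0,0]],"jaw":[1,1,1,1,1]}'>/dev/null; python3 go.py 0 0 0 -1.7436 0.19
python3 -m inch '{"travel":[[-0.0005,0,0.0017],[0,0,0],[0,0,0]],"rot":[[0,-0.03,0],[0,0,0],[0,0,0]],"jaw":[1,1,1]}'>/dev/null; python3 go.py 0 0 0 -1.7436 0.16
```

```text
travel [0.2655 0.4518 0.0938] rotvec [ 0.0017 -0.0044 -0.0037]
t 18.375 p [0.4938 0.1948 0.0404] q [ 0.75  0.43 -0.21  0.13 -1.08 -1.  ] gap 0.0624 gf 66.0
holder frame: pos [ 0.007  -0.0006  0.0404] F [-10.01  -2.98   1.02] M [-0.88  2.83  0.01]
travel [0.2686 0.4518 0.084 ] rotvec [ 0.0015 -0.0043 -0.0037]
t 18.75 p [0.4938 0.195  0.0385] q [ 0.74  0.42 -0.23  0.11 -1.06 -0.98] gap 0.062 gf 66.0
holder frame: pos [ 0.0072 -0.0006  0.0385] F [-9.91 -2.1   0.42] M [-0.87  2.97 -0.03]
```

```bash
python3 -m inch '{"travel":[[-0.0004,0,0.0008],[0,0,0],[0,0,0]],"rot":[[0,-0.015,0],[0,0,0],[0,0,0]],"jaw":[1,1,1]}'>/dev/null; python3 go.py
python3 -m inch '{"travel":[[-0.0003,0,0.0009],[0,0,0],[0,0,0]],"rot":[[0,-0.015,0],[0,0,0],[0,0,0]],"jaw":[1,1,1]}'>/dev/null; python3 go.py
```

```text
t 19.125 p [0.4939 0.1952 0.0376] q [ 0.73  0.42 -0.23  0.1  -1.05 -0.97] gap 0.0624 gf 66.0
holder frame: pos [ 0.0074 -0.0006  0.0376] F [-9.94 -3.72  0.28] M [-0.95  3.02  0.03]
t 19.5 p [0.4939 0.1954 0.0367] q [ 0.73  0.41 -0.24  0.1  -1.03 -0.96] gap 0.0621 gf 66.0
holder frame: pos [ 0.0076 -0.0006  0.0367] F [-10.74  -2.75  -0.18] M [-0.95  3.08 -0.09]
```

```bash
python3 -m inch '{"travel":[[-0.0005,0,0.0018],[0,0,0],[-0.0004,0,0.0015],[0,0,0]],"rot":[[0,-0.03,0],[0,0,0],[0,-0.025,0],[0,0,0]],"jaw":[1,1,1,1]}'>/dev/null; python3 go.py
python3 -m inch '{"travel":[[-0.0004,0,0.0015],[0,0,0],[0,0,0]],"rot":[[0,-0.025,0],[0,0,0],[0,0,0]],"jaw":[1,1,1]}'>/dev/null; python3 go.py 0 0 0 -1.7436 0.05
python3 - <<'E'
from fit import *
import cv2
cv2.imwrite("pics/g5.png",np.hstack([cv2.resize(read_camera("top")[230:310,200:310],(400,291)),cv2.resize(read_camera("scene")[225:335,330:460],(400,338))[:291]]))
E
```

```text
t 20.0 p [0.494  0.1958 0.0332] q [ 0.71  0.39 -0.25  0.06 -0.99 -0.92] gap 0.0621 gf 66.1
holder frame: pos [ 0.008  -0.0006  0.0332] F [-10.91  -2.36   0.56] M [-0.88  3.24 -0.06]
travel [0.2778 0.4519 0.0472] rotvec [ 0.0011 -0.0041 -0.0037]
t 20.375 p [0.4941 0.1962 0.0317] q [ 0.7   0.39 -0.26  0.04 -0.96 -0.9 ] gap 0.0619 gf 66.1
holder frame: pos [ 0.0085 -0.0006  0.0317] F [-10.2   -3.14   0.87] M [-0.85  3.36 -0.1 ]
```

View pics/g5.png

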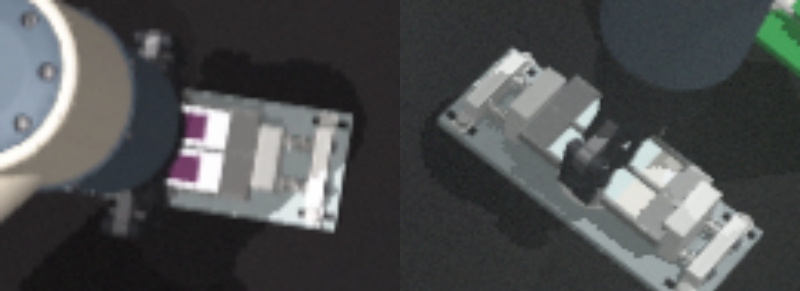

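The high end is past the -X lip and inboard of it, with no extra force. I'll bring it level.

```bash
python3 -m inch '{"travel":[[-0.0004,0,0.0015],[0,0,0],[-0.0004,0,0.0015],[0,0,0],[0,0,0]],"rot":[[0,-0.025,0],[0,0,0],[0,-0.029,0],[0,0,0],[0,0,0]],"jaw":[1,1,1,1,1]}'>/dev/null; python3 go.py 0 0 0 -1.7436 0
```

```text
travel [0.2806 0.4519 0.0292] rotvec [ 0.0008 -0.     -0.0035]
t 21.1 p [0.4942 0.1969 0.0288] q [ 0.67  0.37 -0.27 -0.   -0.92 -0.85] gap 0.0621 gf 66.4
holder frame: pos [ 0.0092 -0.0006  0.0288] F [-11.11  -2.59   2.72] M [-0.63  3.68 -0.22]
```

```bash
python3 -m inch '{"travel":[[0.0015,0,0],[0.0015,0,0],[0.0015,0,0],[0.001,0,0],[0,0,0],[0,0,0]],"rot":[[0,0,0],[0,0,0],[0,0,0],[0,0,0],[0,0,0],[0,0,0]],"jaw":[1,1,1,1,1,1]}'>/dev/null; python3 go.py
python3 -m inch '{"travel":[[0.001,0,0],[0.001,0,0],[0,0,0],[0,0,0]],"rot":[[0,0,0],[0,0,0],[0,0,0],[0,0,0]],"jaw":[1,1,1,1]}'>/dev/null; python3 go.py
```

```text
t 21.85 p [0.4935 0.1929 0.0289] q [ 0.67  0.37 -0.28 -0.   -0.92 -0.84] gap 0.0625 gf 66.2
holder frame: pos [ 0.0051 -0.0006  0.0289] F [-6.93 -1.04  0.43] M [-0.3   2.34 -0.1 ]
t 22.35 p [0.4933 0.1917 0.0289] q [ 0.66  0.37 -0.28 -0.   -0.92 -0.84] gap 0.0619 gf 66.2
holder frame: pos [ 0.0039 -0.0007  0.0289] F [-4.62  0.13  0.7 ] M [ 0.02  1.77 -0.22]
```

```bash
python3 -m inch '{"travel":[[0.001,0,0],[0.0005,0,0],[0,0,0],[0,0,0]],"rot":[[0,0,0],[0,0,0],[0,0,0],[0,0,0]],"jaw":[1,1,1,1]}'>/dev/null; python3 go.py
python3 -m inch '{"travel":[[0.001,0,0],[0,0,0],[0,0,0]],"rot":[[0,0,0],[0,0,0],[0,0,0]],"jaw":[1,1,1]}'>/dev/null; python3 go.py
```

```text
t 22.85 p [0.4932 0.1906 0.0289] q [ 0.66  0.37 -0.29 -0.   -0.92 -0.84] gap 0.0623 gf 66.1
holder frame: pos [ 0.0028 -0.0007  0.0289] F [-2.    1.11 -0.07] M [ 0.43  0.8  -0.11]
t 23.225 p [0.493  0.1896 0.0289] q [ 0.66  0.37 -0.29 -0.   -0.92 -0.84] gap 0.062 gf 66.1
holder frame: pos [ 0.0018 -0.0007  0.0289] F [-0.98  2.42  0.29] M [ 0.76  0.22 -0.13]
```

```bash
python3 -m inch '{"travel":[[0.0004,0,0.0005],[0,0,0],[0,0,0]],"rot":[[0,0,0],[0,0,0],[0,0,0]],"jaw":[1,1,1]}'>/dev/null; python3 go.py
python3 -m inch '{"travel":[[0,0,0.0005],[0,0,0],[0,0,0]],"rot":[[0,0,0],[0,0,0],[0,0,0]],"jaw":[1,1,1]}'>/dev/null; python3 go.py
```

```text
t 23.6 p [0.493  0.1894 0.0289] q [ 0.66  0.36 -0.29 -0.   -0.91 -0.84] gap 0.0627 gf 66.7
holder frame: pos [ 0.0015 -0.0008  0.0289] F [0.66 5.22 5.12] M [ 1.76  0.06 -0.17]
t 23.975 p [0.493  0.1893 0.0288] q [ 0.66  0.36 -0.29 -0.   -0.91 -0.84] gap 0.0621 gf 67.2
holder frame: pos [ 0.0015 -0.0008  0.0288] F [-0.17  6.46  9.49] M [ 2.36  0.17 -0.13]
```

The carrier is seated firmly on both ledges, with My near 0 and about 11 N down. I'll ease off and release.

```bash
python3 -m inch '{"travel":[[0,0,-0.0007],[0,0,0],[0,0,0],[0,0,0],[0,0,0],[0,0,0]],"rot":[[0,0,0],[0,0,0],[0,0,0],[0,0,0],[0,0,0],[0,0,0]],"jaw":[1,1,0.1,0,0,0]}'>/dev/null; python3 go.py
python3 -m inch '{"travel":[[0,0,0],[0,0,-0.01],[0,0,-0.03],[0,0,-0.04],[0,0,-0.05],[0.05,0,-0.03],[0,0.06,0],[0,0.06,0],[0,0.06,0],[0,0,0]],"rot":[[0,0,0],[0,0,0],[0,0,0],[0,0,0],[0,0,0],[0,0,0],[0,0,0],[0,0,0],[0,0,0],[0,0,0]],"jaw":[0,0,0,0,0,0,0,0,0,0]}'
python3 - <<'E'
from fit import *
import cv2
cv2.imwrite("pics/top9.png",read_camera("top"))
cv2.imwrite("pics/scene9.png",read_camera("scene"))
a=cv2.imread("pics/top9.png");b=cv2.imread("pics/scene9.png")
cv2.imwrite("pics/g6.png",np.hstack([cv2.resize(a[235:305,200:305],(400,267),interpolation=2),cv2.resize(b[225:325,330:460],(400,308),interpolation=2)[:267]]))
E
```

```text
t 24.725 p [0.4931 0.189  0.0285] q [ 0.66  0.37 -0.29 -0.   -0.91 -0.84] gap 0.0856 gf 0.0
holder frame: pos [ 0.0011 -0.0009  0.0285] F [ 1.07 -0.4  -0.3 ] M [ 0.05  0.02 -0.  ]
t: 25.98
ee_pos: [0.3042, 0.1711, 0.1894]
eef_rot: [-0.644, 0.765, 0.002, 0.003]
ft_force: [0.1, 0.3, 0.1]
finger_gap: 0.0853
grasp_force: 0.0
```

View pics/g6.png

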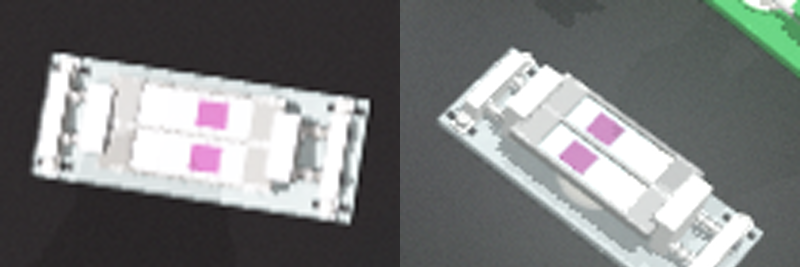

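The picture shows the carrier lying between the jaws, with both ends under the lips. As a numeric check, I'll triangulate the magenta patches and compare them with their places on the carrier in the tray.

```bash
python3 - <<'E'
from fit import *
import cv2
def pts(f,n):
    im=cv2.imread(f).astype(int);m=((im[...,2]-im[...,1]>50)&(im[...,0]-im[...,1]>50)).astype(np.uint8)
    k,_,st,ce=cv2.connectedComponentsWithStats(m);i=sorted(range(1,k),key=lambda i:-st[i,4])[:2]
    print(n,[(ce[j].round(1),st[j,4]) for j in i]);return sorted([ce[j] for j in i],key=lambda c:c[0])
def tri(a,b):
    P=[C[n]["camera_matrix"]@np.c_[C[n]["R"],C[n]["t"]] for n in("top","scene")]
    X=cv2.triangulatePoints(P[0],P[1],np.array(a).T.astype(float),np.array(b).T.astype(float));return (X[:3]/X[3]).T
def loc(P,q):
    c,s=np.cos(q[2]),np.sin(q[2]);d=P[:,:2]-q[:2];return np.c_[d@[c,s],d@[-s,c],P[:,2]]
R={}
for s in("0","9"):
    a=pts(f"pics/top{s}.png","top");b=pts(f"pics/scene{s}.png","scene")
    best=min((b,b[::-1]),key=lambda bb:np.ptp(tri(a,bb)[:,2]))
    R[s]=tri(a,best)
q0=[.551,-.206,-.375]
print("tray local",loc(R["0"],q0).round(4))
print("holder frame",loc(R["9"],[.492,.188,1.398]).round(4))
for s in R: print(s,R[s].round(4))
E
python3 go.py
```

```text
top [(array([395.6, 238.4]), np.int32(47)), (array([406.3, 242.3]), np.int32(47))]
scene [(array([223.7, 217.4]), np.int32(32)), (array([228.6, 227.3]), np.int32(7))]
top [(array([253.2, 276.1]), np.int32(49)), (array([255.4, 264.6]), np.int32(48))]
scene [(array([387.3, 275.7]), np.int32(51)), (array([395.5, 266.6]), np.int32(47))]
tray local [[ 0.0159  0.0112  0.0018]
 [ 0.013  -0.0173  0.0073]]
holder frame [[-0.0107  0.015   0.0382]
 [-0.0106 -0.0148  0.0376]]
0 [[ 0.5699 -0.2014  0.0018]
 [ 0.5568 -0.2268  0.0073]]
9 [[0.4753 0.1801 0.0382]
 [0.5048 0.1751 0.0376]]
t 26.075 p [0.3068 0.1711 0.1893] q [ 0.96 -0.14 -0.42 -0.   -1.28 -1.14] gap 0.085 gf 0.0
holder frame: pos [-0.0485  0.1795  0.1893] F [0.02 1.02 0.56] M [-0.04 -0.03  0.06]
```

```bash
python3 - <<'E'
from fit import *
def bp(n,uv,z):
    c=C[n];d=c["R"].T@np.linalg.inv(c["camera_matrix"])@np.array([*uv,1]);o=-c["R"].T@c["t"];return (o+d*(z-o[2])/d[2])[:2]
def loc(P,q):
    c,s=np.cos(q[2]),np.sin(q[2]);d=P-np.array(q[:2]);return np.array([d@[c,s],d@[-s,c]]).round(4)
for uv in((395.6,238.4),(406.3,242.3)): print("tray",loc(bp("top",uv,.014),(.550,-.2063,-.378)))
for uv in((253.2,276.1),(255.4,264.6)): print("holder top",loc(bp("top",uv,.044),(.4916,.1877,1.4007)))
for uv in((387.3,275.7),(395.5,266.6)): print("holder scene",loc(bp("scene",uv,.044),(.4927,.1887,1.3897)))
E
```

```text
tray [0.0118 0.0153]
tray [ 0.0117 -0.0149]
holder top [-0.0102  0.0155]
holder top [-0.011  -0.0146]
holder scene [-0.0099 -0.0178]
holder scene [-0.0108  0.0117]
```

```bash
python3 -c "
from rig import *
print(job_done())"
```

```text
the job is handed in; nothing more can be done
None
```

The carrier is in the grey sprung-jaw holder, slides up, released on both ledges and about 1.2 mm off the holder's middle lengthways; I handed the job in at about 26 s, and no verdict came back.

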